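Find the fullest tumbler by feel

ROBOT

A 6-joint arm with a two-finger parallel gripper is mounted at the origin on the work surface. World frame = base frame: x ahead of the robot, y to its left, z up, the work surface at z = 0. Lengths are in m, angles in rad, forces in N, time in s.
With the tool pointing down it reaches from about 0.375 to 0.825 m from the base axis. Payload 5.5 kg.
Tool frame: the origin (TCP) lies on the centre line of the jaws, within the pads' length; the fingertips stand 25 mm ahead of it and the grasp point (between the pads) lies 6 mm ahead of it (robot.tip_extent is the distance from the TCP to the fingertips, in m); z points along the fingers, y is the line along which they close (so a half turn about z gives the same grasp; the last joint's range is limited). The gripper opens to 85 mm and grips with 20 to 120 N. Pads are 22 mm wide; open, the fingers measure 114 mm over their backs; the gripper's body (76 mm by 85 mm) begins 54 mm behind the grasp point. The pads swing forward as they close: fully open they stand 13 mm farther back than shut.
Start: joints at [1.311, 0.314, -0.047, 1.21, 0, 1.571], TCP at [0.154, 0.58, 0.256] pointing down, gripper open.
Joint ranges: [-2.67, 2.67], [-0.69, 1.73], [-1.03, 1.25], [-2.08, 2.16], [-1.42, 1.45], [-3.14, 3.14]. Speed limits (rad/s): [2.39, 2.39, 3.01, 3.14, 3.14, 3.14].

INTERFACE

Orientations are given as [roll, pitch, yaw] about the fixed x, y, z axes, in that order (R = Rz(yaw) Ry(pitch) Rx(roll)).
In Python, from rig import robot, get_image, calibration gives the robot as it stands.
- The arm moves only by the shell command python3 -m handwheel 'ROWS'. ROWS is JSON, a list of rows, each a list of 3 entries, a list of its own where there are three numbers: the gripper command: -1 is fully open, 1 is shut, values between are in proportion, then the shift along the world's x, y, z in mm, then the turn about the world's z in rad. A call has exactly 8 rows; each row shifts and turns the commanded pose from where the row before left it; what a row does not reach is not made up. A row lasts 1/10 s, in which the tool goes at most 50 mm and 8.59 degrees, less where a joint would pass 70% of its speed; a pose out of reach is approached as far as the arm can. A call with a gripper value outside its range is refused whole. The fingers move at their own pace and stop on an object; the grip force is fixed at half the most. Time passes only in rows, so rows that do not move let the fingers close, or fill a call up. It gives the time, the measured TCP pose, the force, the opening and the grip force at its end, in the units of the state.
- robot.read_state(): the state, without advancing time (a new reading comes with each control period).
- get_image(name): name is "scene" or "side" or "wrist"; returns the picture (480x640x3 uint8, blue, green, red); there is no depth.
- calibration(name): a dict with "fx", "fy", "cx", "cy" (pixels), "extrinsics" (4x4, takes a point from world to camera coordinates). Camera axes: x right, y down, z forward; pixel columns grow to the right and rows downward; lengths in m; the calibration is good to about 2 mm. The wrist camera is an equidistant fisheye: a pixel r from the principal point sees the ray r / f radians off the axis. A picture is of the moment at which its call begins: read the wrist's pose just before it. calibration takes no time and is no camera call; for the wrist camera it gives the pose at the moment of the call.
- robot.job_done(): hands the job in; it is judged then, once.
The state is a dict: "clock": time; "qpos": joint angles; "joint_vel": joint speeds; "joint_torque": joint torques, N m; "ee_pos": TCP position; "ee_rot": TCP orientation; "force": force on the tool from outside, world axes, zero at the start; "moment": the same for the moment, N m; "width": opening from 0.0 (shut) to 1.0 (fully open); "grasp_force": force on a finger pad.
Only numpy, scipy, OpenCV 4.12 (cv2) and the standard library are available. Lean on these libraries where they do the work, as an engineer would, in place of code of your own. Each camera call takes 0.05 s, during which the arm holds its last target. There are 200 camera calls.

TASK

One of the three identical closed steel tumblers standing in the wooden caddy is heavier than the other two. Working from the robot's left to its right, lift each one clear of its well to feel its weight and set it back down in its own well, leaving everything else as it stands (if the last one is the heaviest you may simply keep it). Finish holding the heaviest one upright in the gripper and still, its bottom well over 10 cm above the caddy's top, with the other two fully down in their own wells: the program ends while it is still holding the tumbler up.

Things in the scene. Friction and masses are not known exactly. Their poses are not given: they have to be found in the camera images.
- caddy: fixed dark wooden block, 240 (x) x 420 (y) x 45 mm high; origin at the centre of its underside, x to its back (away from the robot), y to the robot's left, turned by up to 20 degrees. Three round wells, 66 mm wide, 28 mm deep (floor 17 mm above the table), at x, y = (-60, 125), (-60, 0), (-60, -125) mm: left, middle, right. Bystanders on its back half (x about 60 mm)
- tumbler_a_mid (a point): one of three identical closed tumblers (weights cannot be seen: 140 to 560 g, the heaviest by at least 120 g): upright steel cylinder with rubber bands, 60 mm in diameter, 100 mm tall with its flat grey lid, in a well of the caddy (bottom 17 mm, lid top 117 mm above the table). Point at its centre, 50 mm above its bottom; z is its axis
- tumbler_b_mid (a point): one of three identical closed tumblers (weights cannot be seen: 140 to 560 g, the heaviest by at least 120 g): upright steel cylinder with rubber bands, 60 mm in diameter, 100 mm tall with its flat grey lid, in a well of the caddy (bottom 17 mm, lid top 117 mm above the table). Point at its centre, 50 mm above its bottom; z is its axis
- tumbler_c_mid (a point): one of three identical closed tumblers (weights cannot be seen: 140 to 560 g, the heaviest by at least 120 g): upright steel cylinder with rubber bands, 60 mm in diameter, 100 mm tall with its flat grey lid, in a well of the caddy (bottom 17 mm, lid top 117 mm above the table). Point at its centre, 50 mm above its bottom; z is its axis
- remote_mid (a point): bystander: the black TV remote, 46 x 170 x 22 mm, lying on the back half of the caddy (point at its centre)
- pill_jar_mid (a point): bystander: a white pill jar, 42 mm in diameter and 70 mm tall, in a pocket at the back of the caddy (point at its centre, half-way up); its top is 87 mm above the table
- lotion_mid (a point): bystander: a small grey lotion bottle, 38 mm in diameter and 85 mm tall, in the other pocket at the back of the caddy (point half-way up); its top is 102 mm above the table
- mug_mid (a point): bystander: an empty white ceramic mug, 82 mm in diameter, 95 mm tall, on the table to the right (point half-way up)
- candle_mid (a point): bystander: a glass candle jar with a lid, 76 mm in diameter, 80 mm tall, on the table to the left (point half-way up)

How it is judged:
By the outcome, as a careful person would: the job done as asked, in the order asked, and still so for the second after the job is handed in, while the arm keeps its last pose, push and grip.
It also fails if it takes over 64 s, if anything falls off the work surface, if the arm or the gripper's body presses on something with over 40 N, if the wrist force passes 120 N, or if a joint passes its speed limit or range.

## Working session

There is one attempt and no reset: what is moved stays moved. The work goes in short steps, Python scripts to look and compute and a shell command to move; the robot and the scene stay as the last step left them, time stands still between calls to the robot, and variables do not carry over. Pictures are saved under pics/ and viewed, at most 10 in all, crops included, and the job is handed in when it is done.

```bash
mkdir -p pics; python3 - <<'E'
from rig import robot,get_image,calibration
import cv2
s=robot.read_state();print(s)
for n in("scene","side"):
    cv2.imwrite(f"pics/{n}0.png",get_image(n));c=calibration(n);print(n,c)
E
```

```text
{'clock': 0.0, 'qpos': array([ 1.31102428e+00,  3.14217693e-01, -4.80688624e-02,  1.21017717e+00,
       -8.01931760e-07,  1.57081042e+00]), 'joint_vel': array([-6.83345424e-05, -1.38048846e-03, -2.56970708e-04,  1.28354993e-03,
       -1.55935703e-03, -5.45585300e-04]), 'joint_torque': array([-3.85543186e-03, -5.39582562e+01,  3.39756811e+01,  1.89443986e-02,
       -4.69511542e-04,  2.09359516e-07]), 'ee_pos': array([0.1539825 , 0.57936533, 0.25544398]), 'ee_rot': array([-3.13992526e+00,  8.25429580e-07,  2.88180652e+00]), 'force': array([ 0.35152509, -0.60887414,  0.55041453]), 'moment': array([0.01590028, 0.07629763, 0.02638824]), 'grasp_force': 0.0, 'width': 1.0012250949094723}
scene {'fx': 454.7221691770238, 'fy': 454.7221691770238, 'cx': 314.6656151816202, 'cy': 242.39381304157328, 'extrinsics': array([[-0.28463561,  0.95857104, -0.01114158,  0.13963726],
       [ 0.72525105,  0.20772476, -0.65640028, -0.36826605],
       [-0.62689192, -0.19491534, -0.75433052,  1.79160892],
       [ 0.        ,  0.        ,  0.        ,  1.        ]])}
side {'fx': 466.29815643953896, 'fy': 466.29815643953896, 'cx': 315.0064755490795, 'cy': 237.98765469431748, 'extrinsics': array([[ 0.93679696, -0.34936214,  0.01890916, -0.52826903],
       [-0.24571701, -0.69542722, -0.67528078,  0.21569554],
       [ 0.24906748,  0.62795467, -0.73731833,  1.17359281],
       [ 0.        ,  0.        ,  0.        ,  1.        ]])}
```

View pics/scene0.png

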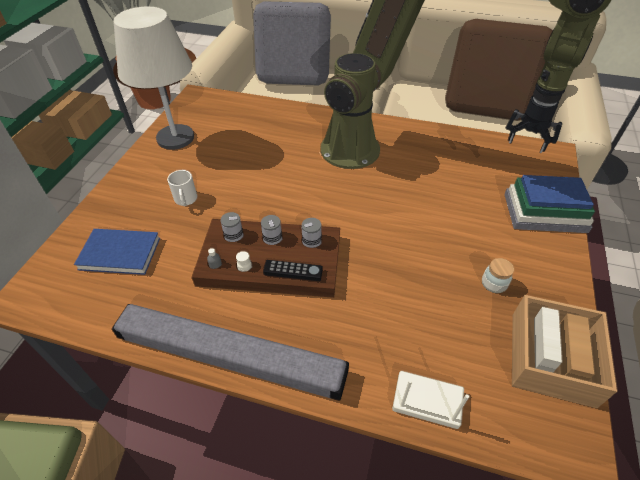

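View pics/side0.png

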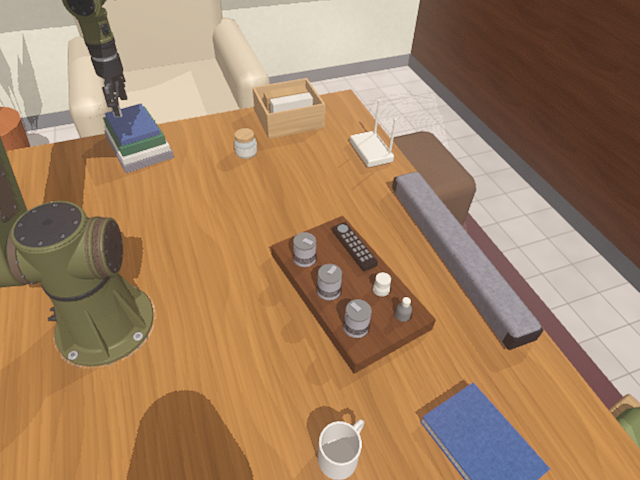

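The scene view shows tumbler lids near (312,225), (271,222), (232,218), left to right for the robot. In the side view they are near (305,242), (330,272), (358,308). I'll zoom in on both.

```bash
python3 - <<'E'
import cv2,numpy as np
a=cv2.imread("pics/scene0.png")[200:300,185:350];b=cv2.imread("pics/side0.png")[215:375,265:440]
cv2.imwrite("pics/za.png",cv2.resize(a,None,fx=4.8,fy=4.8,interpolation=cv2.INTER_CUBIC))
cv2.imwrite("pics/zb.png",cv2.resize(b,None,fx=3.7,fy=3.7,interpolation=cv2.INTER_CUBIC))
E
```

```text
(no output)
```

View pics/za.png

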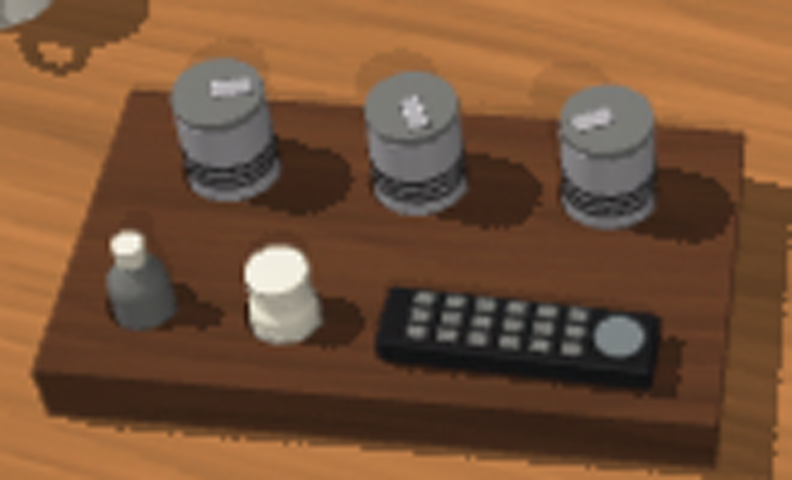

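View pics/zb.png

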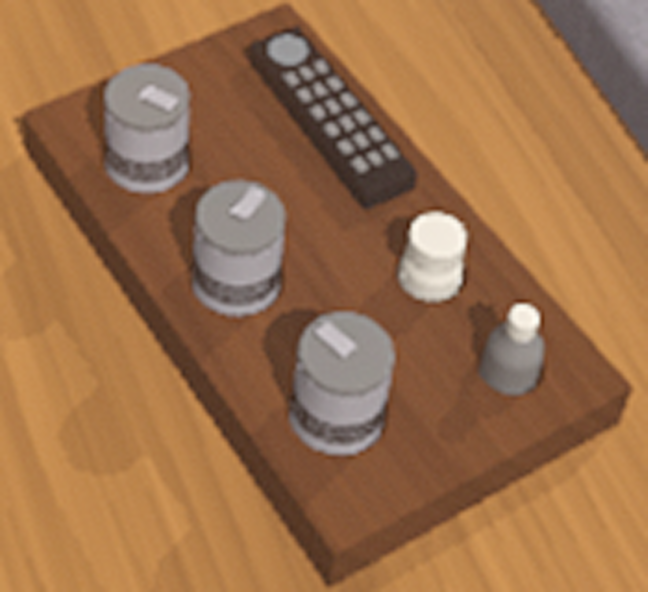

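Zoomed scene crop: lid centres at (607,121), (412,108), (218,95), with caddy corners at (743,131), (133,92), (35,375), (718,420). Zoomed side crop: lids at (147,97), (240,217), (346,353), with corners at (22,122), (330,543), (628,390), (288,6). I'll fit the caddy pose to both.

```bash
cat >h.py <<'E'
import numpy as np
W=np.array([[-60,125],[-60,0],[-60,-125]])/1e3
def well(p):
    c,s=np.cos(p[2]),np.sin(p[2]);return W@np.array([[c,s],[-s,c]])+p[:2]
E
python3 - <<'E'
from rig import calibration
import numpy as np
from scipy.optimize import least_squares
from h import well
M=np.array([[-.06,.125,.117],[-.06,0,.117],[-.06,-.125,.117],[-.12,.21,.045],[-.12,-.21,.045],[.12,-.21,.045],[.12,.21,.045]])
obs={"scene":([[607,121],[412,108],[218,95],[743,131],[133,92],[35,375],[718,420]],4.8,185,200),
"side":([[147,97],[240,217],[346,353],[22,122],[330,543],[628,390],[288,6]],3.7,265,215)}
C={n:calibration(n) for n in obs}
def res(p):
    c,s=np.cos(p[2]),np.sin(p[2]);P=M.copy();P[:,:2]=M[:,:2]@np.array([[c,s],[-s,c]])+p[:2];r=[]
    for n,(o,k,u,v) in obs.items():
        q=(np.array(o)+.5)/k-.5+[u,v];k=C[n];E=k["extrinsics"];X=P@E[:3,:3].T+E[:3,3]
        r.append(X[:,:2]/X[:,2:]*k["fx"]+[k["cx"],k["cy"]]-q)
    return np.array(r).ravel()
f=least_squares(res,[.6,0,0]);print(f.x);print(res(f.x).reshape(2,-1,2).round(1).tolist());print(well(f.x))
E
```

```text
[ 0.61437066 -0.10895586  0.18463032]
[[[0.1, -1.8], [-0.2, -1.9], [-0.2, -1.9], [0.6, -0.1], [-0.5, -0.8], [-0.7, -1.1], [0.2, 0.8]], [[-0.2, -1.4], [0.2, -1.4], [0.3, -1.4], [-0.3, -2.3], [1.4, 3.3], [1.4, -0.9], [-0.3, -1.2]]]
[[ 0.53244251  0.00290467]
 [ 0.55539041 -0.11997085]
 [ 0.5783383  -0.24284638]]
```

```bash
python3 -m handwheel '[[-1,[23.6,-36,0],-0.07],[-1,[23.6,-36,0],-0.07],[-1,[23.6,-36,0],-0.07],[-1,[23.6,-36,0],-0.07],[-1,[23.6,-36,0],-0.07],[-1,[23.6,-36,0],-0.07],[-1,[23.6,-36,0],-0.07],[-1,[23.6,-36,0],-0.07]]' && python3 -m handwheel '[[-1,[23.6,-36,0],-0.07],[-1,[23.6,-36,0],-0.07],[-1,[23.6,-36,0],-0.07],[-1,[23.6,-36,0],-0.07],[-1,[23.6,-36,0],-0.07],[-1,[23.6,-36,0],-0.07],[-1,[23.6,-36,0],-0.07],[-1,[23.6,-36,0],-0.07]]'
python3 - <<'E'
from rig import *
import cv2
s=robot.read_state();print(s['clock'],s['ee_pos'],s['ee_rot'],s['qpos'],s['force'])
c=calibration("wrist");cv2.imwrite("pics/w1.png",get_image("wrist"));print(c)
import json;c["extrinsics"]=c["extrinsics"].tolist();json.dump(c,open("w1.json","w"))
E
```

```text
clock: 0.9
ee_pos: [0.3434, 0.2902, 0.2561]
ee_rot: [-3.141, 0.0, 2.319]
force: [1.4, -0.2, 0.4]
width: 0.998
grasp_force: 0.0
clock: 1.7
ee_pos: [0.5322, 0.0021, 0.256]
ee_rot: [-3.141, -0.0, 1.759]
force: [0.8, 0.2, 0.2]
width: 1.002
grasp_force: 0.0
1.7 [0.53221193 0.00213131 0.25601346] [-3.14117576e+00 -2.24523203e-04  1.75860432e+00] [ 3.92154580e-03  1.86643127e-01 -2.12010379e-01  1.17259374e+00
  1.44508873e-04  1.38690980e+00] [0.80946523 0.2495288  0.19648926]
{'fx': 371.64829954431775, 'fy': 371.64829954431775, 'cx': 316.0128602860787, 'cy': 242.21622928406453, 'extrinsics': array([[ 0.98263088,  0.1855674 , -0.00113754, -0.52143836],
       [ 0.17895605, -0.94596428,  0.27041878, -0.12798881],
       [ 0.04910484, -0.26592541, -0.96274212,  0.35303581],
       [ 0.        ,  0.        ,  0.        ,  1.        ]])}
```

View pics/w1.png

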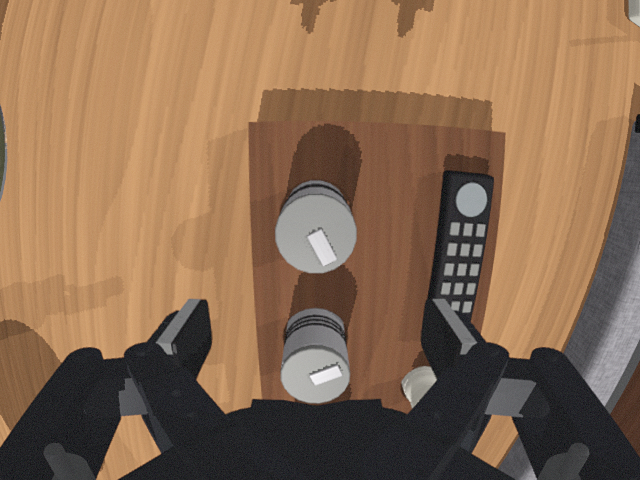

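The wrist view shows two lids: left at (316,232), with a radius of about 40 px, and middle at (315,375). The caddy's left corners are at (249,123) and (504,132).

```bash
cat >>h.py <<'E'
def ray(c,uv,z):
    d=np.array(uv,float)-[c["cx"],c["cy"]];r=np.hypot(*d);t=r/c["fx"]
    v=np.r_[np.sin(t)*d/r,np.cos(t)];E=np.array(c["extrinsics"]);R=E[:3,:3];o=-R.T@E[:3,3];w=R.T@v
    return o+w*(z-o[2])/w[2]
def fit(c,lids):
    """lids: {well index: pixel}; offsets of lids from well, at z=.117"""
    return {i:ray(c,uv,.117).round(4) for i,uv in lids.items()}
E
python3 - <<'E'
import json,cv2,numpy as np
from h import *
c=json.load(open("w1.json"));print(fit(c,{0:(316,232),1:(315,375)}))
for p in((249,123),(504,132)):print(ray(c,p,.045))
E
```

```text
{0: array([0.5296, 0.006 , 0.117 ]), 1: array([ 0.5517, -0.1151,  0.117 ])}
[0.45654311 0.07486019 0.045     ]
[0.69018387 0.11893578 0.045     ]
```

```bash
python3 -m handwheel '[[-1,[-2,3,-30],0],[-1,[0,0,-35],0],[-1,[0,0,-35],0],[-1,[0,0,-35],0],[-1,[0,0,-20],0],[-1,[0,0,-15],0],[-1,[0,0,0],0],[-1,[0,0,0],0]]' && python3 - <<'E'
from rig import *
import cv2
s=robot.read_state();print(s['clock'],s['ee_pos'],s['force'])
c=calibration("wrist");cv2.imwrite("pics/w2.png",get_image("wrist"))
import json;c["extrinsics"]=c["extrinsics"].tolist();json.dump(c,open("w2.json","w"))
E
```

```text
clock: 2.55
ee_pos: [0.5295, 0.007, 0.0863]
ee_rot: [-3.141, -0.0, 1.762]
force: [0.2, -0.5, -0.3]
width: 0.995
grasp_force: 0.0
2.55 [0.52945594 0.00698425 0.0863268 ] [ 0.19669398 -0.48647192 -0.31671143]
```

View pics/w2.png

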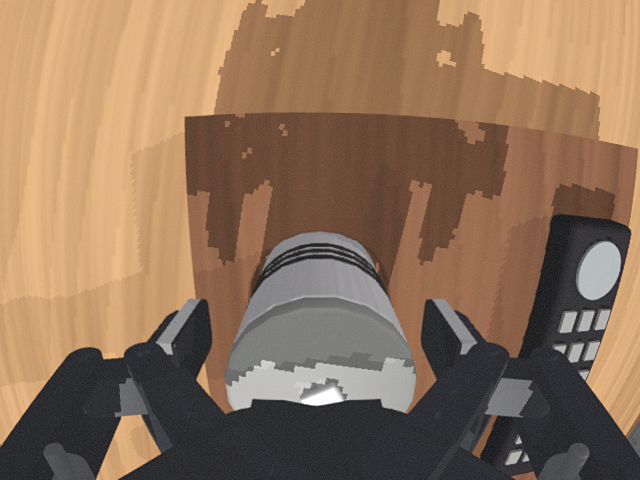

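The lid spans columns 227–416, centred at 321. The pads are centred at about 317, so the tool is about 1 mm too far forward. I'll nudge it and close.

```bash
python3 -m handwheel '[[-1,[1,-2,0],0],[0.2,[0,0,0],0],[1,[0,0,0],0],[1,[0,0,0],0],[1,[0,0,0],0],[1,[0,0,0],0],[1,[0,0,0],0],[1,[0,0,0],0]]'
```

```text
clock: 3.4
ee_pos: [0.5314, 0.0048, 0.0874]
ee_rot: [3.14, 0.0, 1.762]
force: [-1.1, 0.1, 5.1]
width: 0.685
grasp_force: 64.2
```

```bash
cat >weigh.py <<'E'
from rig import *
import numpy as np
F=[];T=[]
for i in range(10):
    get_image("scene");s=robot.read_state();F.append(s['force']);T.append(s['joint_torque'][1:4])
print(s['clock'],'F',np.mean(F,0).round(2),'sd',np.std(F,0).round(2),'tau',np.mean(T,0).round(3),s['ee_pos'].round(4),s['ee_rot'].round(3),s['width'])
E
python3 -m handwheel '[[1,[0,0,5],0],[1,[0,0,15],0],[1,[0,0,20],0],[1,[0,0,15],0],[1,[0,0,5],0],[1,[0,0,0],0],[1,[0,0,0],0],[1,[0,0,0],0]]' && python3 weigh.py
```

```text
clock: 4.2
ee_pos: [0.5299, 0.0048, 0.1453]
ee_rot: [-3.14, -0.0, 1.762]
force: [0.6, -0.3, -2.2]
width: 0.691
grasp_force: 64.8
4.7 F [-0.26 -0.17 -2.06] sd [0.3  0.54 0.25] tau [-4.8293e+01  3.1599e+01  8.0000e-03] [0.5307 0.0049 0.1463] [-3.142 -0.     1.762] 0.6870340034301207
```

```bash
python3 -m handwheel '[[1,[0,0,-15],0],[1,[0,0,-15],0],[1,[0,0,-12],0],[1,[0,0,-8],0],[1,[0,0,-6],0],[1,[0,0,-3],0],[1,[0,0,-1],0],[1,[0,0,0],0]]'
```

```text
clock: 5.5
ee_pos: [0.5305, 0.0048, 0.0874]
ee_rot: [-3.142, 0.0, 1.762]
force: [-3.9, 0.1, 7.2]
width: 0.687
grasp_force: 65.6
```

```bash
python3 -m handwheel '[[0,[0,0,0],0],[-0.5,[0,0,0],0],[-1,[0,0,0],0],[-1,[0,0,0],0],[-1,[0,0,0],0],[-1,[0,0,0],0],[-1,[0,0,20],0],[-1,[0,0,30],0]]' && python3 -m handwheel '[[-1,[0,0,40],0],[-1,[2,-12,40],0],[-1,[4,-21,30],0],[-1,[4,-22,0],0],[-1,[4,-22,0],0],[-1,[4,-22,0],0],[-1,[4,-22,0],0],[-1,[0,0,0],0]]' && python3 - <<'E'
from rig import *
import cv2
s=robot.read_state();print(s['clock'],s['ee_pos'],s['force'])
c=calibration("wrist");cv2.imwrite("pics/w3.png",get_image("wrist"))
import json;c["extrinsics"]=c["extrinsics"].tolist();json.dump(c,open("w3.json","w"))
E
```

```text
clock: 6.3
ee_pos: [0.529, 0.0049, 0.1351]
ee_rot: [-3.137, -0.001, 1.762]
force: [1.2, 0.4, 0.0]
width: 1.002
grasp_force: 0.0
clock: 7.1
ee_pos: [0.5531, -0.1184, 0.2461]
ee_rot: [3.142, 0.001, 1.759]
force: [0.3, 1.0, -0.0]
width: 1.0
grasp_force: 0.0
7.1 [ 0.55307948 -0.1183592   0.24610362] [ 0.31312707  0.9992692  -0.04056692]
```

View pics/w3.png

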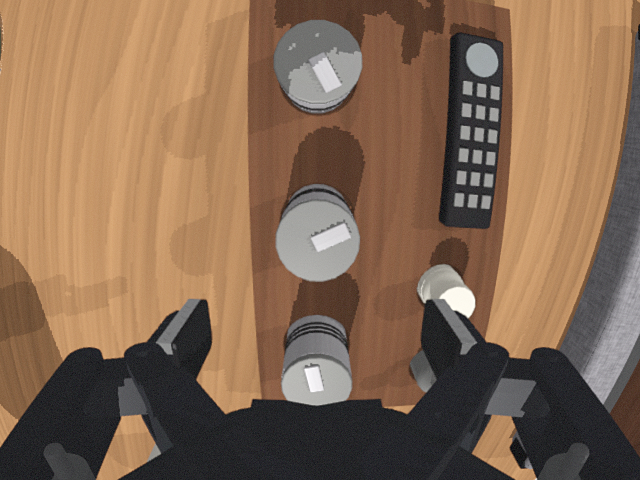

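The left tumbler is back in its well, with its lid at (318,61). The middle lid is at (317,239) and the right one at (316,381).

```bash
python3 - <<'E'
import json
from h import *
c=json.load(open("w3.json"));print(fit(c,{0:(318,61),1:(317,239),2:(316,381)}))
E
```

```text
{0: array([0.5299, 0.0018, 0.117 ]), 1: array([ 0.5517, -0.1169,  0.117 ]), 2: array([ 0.5733, -0.2346,  0.117 ])}
```

```bash
python3 -m handwheel '[[-1,[0,0,-25],0],[-1,[0,0,-35],0],[-1,[0,0,-35],0],[-1,[0,0,-35],0],[-1,[0,0,-18],0],[-1,[0,0,-12],0],[-1,[0,0,0],0],[-1,[0,0,0],0]]' && python3 -m handwheel '[[0.2,[0,0,0],0],[1,[0,0,0],0],[1,[0,0,0],0],[1,[0,0,0],0],[1,[0,0,0],0],[1,[0,0,0],0],[1,[0,0,0],0],[1,[0,0,0],0]]'
```

```text
clock: 7.95
ee_pos: [0.5533, -0.1159, 0.0871]
ee_rot: [3.141, 0.0, 1.762]
force: [0.3, 0.5, 0.3]
width: 1.002
grasp_force: 0.0
clock: 8.75
ee_pos: [0.5539, -0.1164, 0.088]
ee_rot: [3.139, 0.001, 1.762]
force: [-1.6, 0.4, 5.5]
width: 0.689
grasp_force: 64.2
```

```bash
python3 -m handwheel '[[1,[0,0,5],0],[1,[0,0,15],0],[1,[0,0,20],0],[1,[0,0,15],0],[1,[0,0,5],0],[1,[0,0,0],0],[1,[0,0,0],0],[1,[0,0,0],0]]' && python3 weigh.py
```

```text
clock: 9.55
ee_pos: [0.552, -0.116, 0.1453]
ee_rot: [-3.14, -0.001, 1.762]
force: [0.8, -0.2, -1.9]
width: 0.689
grasp_force: 64.6
10.05 F [-0.28 -0.16 -1.76] sd [0.54 0.56 0.48] tau [-5.2147e+01  3.1776e+01  7.0000e-03] [ 0.5527 -0.1162  0.1463] [-3.142  0.     1.762] 0.6933436868234255
```

```bash
python3 -m handwheel '[[1,[0,0,-15],0],[1,[0,0,-15],0],[1,[0,0,-12],0],[1,[0,0,-8],0],[1,[0,0,-6],0],[1,[0,0,-3],0],[1,[0,0,-1],0],[1,[0,0,0],0]]' && python3 -m handwheel '[[0,[0,0,0],0],[-0.5,[0,0,0],0],[-1,[0,0,0],0],[-1,[0,0,0],0],[-1,[0,0,0],0],[-1,[0,0,0],0],[-1,[0,0,20],0],[-1,[0,0,30],0]]' && python3 -m handwheel '[[-1,[0,0,40],0],[-1,[2,-12,40],0],[-1,[4,-22,30],0],[-1,[4,-22,0],0],[-1,[4,-22,0],0],[-1,[4,-22,0],0],[-1,[4,-23,0],0],[-1,[0,0,0],0]]' && python3 - <<'E'
from rig import *
import cv2
s=robot.read_state();print(s['clock'],s['ee_pos'],s['force'])
c=calibration("wrist");cv2.imwrite("pics/w4.png",get_image("wrist"))
import json;c["extrinsics"]=c["extrinsics"].tolist();json.dump(c,open("w4.json","w"))
E
```

```text
clock: 10.85
ee_pos: [0.5525, -0.1162, 0.0881]
ee_rot: [3.141, 0.0, 1.762]
force: [-6.1, 1.8, 12.3]
width: 0.691
grasp_force: 65.8
clock: 11.65
ee_pos: [0.551, -0.1158, 0.1349]
ee_rot: [-3.138, -0.002, 1.762]
force: [0.2, 0.3, 0.4]
width: 0.996
grasp_force: 0.0
clock: 12.45
ee_pos: [0.5749, -0.2416, 0.2458]
ee_rot: [-3.141, 0.001, 1.759]
force: [-0.2, -0.5, 0.1]
width: 0.998
grasp_force: 0.0
12.45 [ 0.57494707 -0.24155884  0.24583495] [-0.17602089 -0.51279497  0.0812284 ]
```

View pics/w4.png

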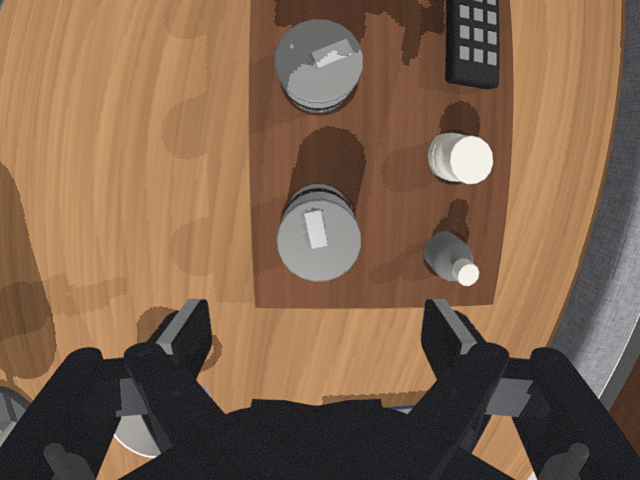

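The middle tumbler is seated, with its lid at (318,65). The right lid is at (319,238), and the mug rim shows at about (150,435). I'll work out the right lid's position and the clearance to the mug.

```bash
python3 - <<'E'
import json
from h import *
c=json.load(open("w4.json"));print(fit(c,{1:(318,65),2:(319,238)}),ray(c,(150,435),.095))
E
```

```text
{1: array([ 0.5523, -0.1242,  0.117 ]), 2: array([ 0.5748, -0.2391,  0.117 ])} [ 0.43787988 -0.49575453  0.095     ]
```

```bash
python3 -m handwheel '[[-1,[1,1,-25],0],[-1,[0,0,-35],0],[-1,[0,0,-35],0],[-1,[0,0,-35],0],[-1,[0,0,-18],0],[-1,[0,0,-12],0],[-1,[0,0,0],0],[-1,[0,0,0],0]]' && python3 -m handwheel '[[0.2,[0,0,0],0],[1,[0,0,0],0],[1,[0,0,0],0],[1,[0,0,0],0],[1,[0,0,0],0],[1,[0,0,0],0],[1,[0,0,0],0],[1,[0,0,0],0]]' && python3 -m handwheel '[[1,[0,0,5],0],[1,[0,0,15],0],[1,[0,0,20],0],[1,[0,0,15],0],[1,[0,0,5],0],[1,[0,0,0],0],[1,[0,0,0],0],[1,[0,0,0],0]]' && python3 weigh.py
```

```text
clock: 13.3
ee_pos: [0.5762, -0.2379, 0.0871]
ee_rot: [3.141, 0.0, 1.762]
force: [0.3, -0.4, 1.0]
width: 0.999
grasp_force: 0.0
clock: 14.1
ee_pos: [0.5766, -0.2387, 0.0879]
ee_rot: [3.139, 0.001, 1.762]
force: [-1.0, 0.8, 5.7]
width: 0.687
grasp_force: 65.5
clock: 14.9
ee_pos: [0.5749, -0.2378, 0.1451]
ee_rot: [-3.14, -0.001, 1.762]
force: [-0.5, -0.2, -3.9]
width: 0.684
grasp_force: 65.3
15.4 F [ 0.01 -0.15 -4.04] sd [0.4  0.32 0.38] tau [-6.0561e+01  3.3459e+01  3.0000e-03] [ 0.5758 -0.2381  0.1463] [3.142 0.    1.762] 0.6874647056544545
```

The third tumbler reads 4.0 N, against 2.1 N and 1.8 N for the others, so it's the heaviest. I'll keep it and raise it.

```bash
python3 -m handwheel '[[1,[0,0,10],0],[1,[0,0,20],0],[1,[0,0,25],0],[1,[0,0,25],0],[1,[0,0,25],0],[1,[0,0,20],0],[1,[0,0,15],0],[1,[0,0,5],0]]' && python3 -m handwheel '[[1,[0,0,0],0],[1,[0,0,0],0],[1,[0,0,0],0],[1,[0,0,0],0],[1,[0,0,0],0],[1,[0,0,0],0],[1,[0,0,0],0],[1,[0,0,0],0]]' && python3 - <<'E'
from rig import *
import cv2
a=cv2.resize(get_image("scene")[150:310,170:370],None,fx=2,fy=2);b=cv2.resize(get_image("side")[180:380,240:440],None,fx=1.6,fy=1.6)
cv2.imwrite("pics/end.png",cv2.hconcat([a,b]));s=robot.read_state();print(s['joint_vel'].round(3),s['ee_pos'])
E
```

```text
clock: 16.2
ee_pos: [0.5766, -0.2385, 0.2943]
ee_rot: [3.138, 0.002, 1.762]
force: [0.9, -0.0, -4.1]
width: 0.684
grasp_force: 65.4
clock: 17.0
ee_pos: [0.5757, -0.2382, 0.2913]
ee_rot: [3.142, -0.0, 1.762]
force: [1.1, 0.3, -4.6]
width: 0.685
grasp_force: 65.4
[ 0.    -0.001  0.    -0.     0.    -0.002] [ 0.57575139 -0.23811841  0.29128602]
```

View pics/end.png

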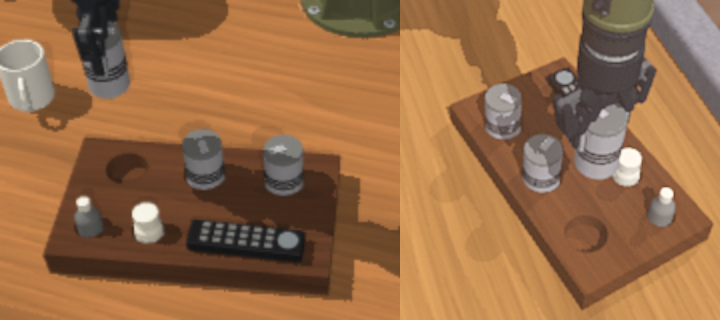

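The right well is empty at (127,168) in the scene half. The other two tumblers are seated at (203,160) and (283,165), the bystanders haven't moved, and the held tumbler is upright and high.

```bash
python3 -c "
from rig import robot
print(robot.job_done())"
```

```text
the job is handed in; nothing more can be done
None
```

The right tumbler is the heaviest (about 4.0 N, against 2.1 N for the left and 1.8 N for the middle); I handed the job in holding it still and upright about 18 cm above the caddy's top, with the other two back in their own wells.

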